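Refit the washed filter cassette in the air dryer

ROBOT

A 6-joint arm with a two-finger parallel gripper is mounted at the origin on a cart in front of the work surface, level with it; the furniture and walls round the work are solid. World frame = base frame: x ahead of the robot, y to its left, z up, the work surface at z = 0. Lengths are in m, angles in rad, forces in N, time in s.
With the tool pointing down it reaches from about 0.3 to 0.85 m from the base axis. Payload 4.2 kg.
Tool frame: the origin (TCP) lies midway between the tips of the shut fingers; the grasp point (between the pads) lies 19 mm behind it; z points along the fingers, y is the line along which they close (so a half turn about z gives the same grasp; the last joint's range is limited). The gripper opens to 91 mm and grips with 3 to 60 N. Pads are 32 mm wide; open, the fingers measure 118 mm over their backs; the gripper's body (76 mm by 178 mm) begins 60 mm behind the grasp point.
Start: joints at [-1.331, 0.32, 1.565, -0, 1.257, -0.02], TCP at [0.148, -0.556, 0.214] pointing down, gripper open.
Joint ranges: [-3.11, 3.11], [-0.84, 2.01], [0.21, 2.61], [-1.34, 4.49], [0.05, 2.63], [-2.56, 2.56]. Speed limits (rad/s): [2.57, 2.57, 3.14, 3.14, 3.14, 3.14].

INTERFACE

Orientations are given as a rotation vector (axis times angle).
In Python, from cell import env gives the robot as it stands. The module is installed in compiled form; this text tells all that it offers.
- The arm moves only by the shell command python3 -m handwheel 'ROWS' [OPENING] [FORCE]. ROWS is JSON, a list of rows, each a list of 6 numbers: the shift along the tool's x, y, z in mm, then the turn, a rotation vector about the tool's x, y, z in rad. In form: [[x, y, z, ax, ay, az], ...]. A call has exactly 8 rows; each row is the pose to reach, as a shift and turn from the pose commanded when the call began, along the tool's axes at that moment; what a row does not reach only later rows make up. A row lasts 1/8 s, in which the tool goes at most 62.5 mm and 10.7 degrees, less where a joint would pass 70% of its speed; a pose out of reach is approached as far as the arm can. A call with a gripper value outside its range is refused whole. OPENING is the closure in counts, from 0 (fully open) to 255 (shut), set as the call begins (- or left out, the last holds). The fingers move at their own pace and stop on an object; FORCE is the grip in N (left out, the last holds). Time passes only in rows, so rows that repeat a pose let the fingers close, or fill a call up. It gives the time, the measured TCP pose, the force, the opening and the grip force at its end, in the units of the state.
- env.observe(): the state, without advancing time (a new reading comes with each control period).
- env.grab_frame(name): name is "scene" or "top" or "wrist"; returns the picture (400x640x3 uint8, blue, green, red); there is no depth.
- env.camera_params(name): a dict with "intrinsics" (3x3 intrinsics, pixels), "cam_to_world" (4x4, takes a point from camera to world coordinates). Camera axes: x right, y up, looking along -z (the intrinsics and any distortion apply to the point x, -y, -z); pixel columns grow to the right and rows downward; lengths in m; the calibration is good to about 2 mm. A picture is of the moment at which its call begins: read the wrist's pose just before it. camera_params takes no time and is no camera call; for the wrist camera it gives the pose at the moment of the call.
- env.sign_off(): hands the job in; it is judged then, once.
Trained networks look in the newest picture that a camera, given by its name, has taken for a name from the list of things; names that differ only in an ending like _2 or _b are one class to them, and where a whole thing is asked for, a point or a joint stands for the part that bears it (a point fixed in the world has none). Each returns a list of dicts, best first, with "score" (0 to 1); they miss things now and then, are a little off and sometimes report something else, mostly with a low value. They report only what shows in the picture. A call takes as long as a camera call. They do not tell look-alikes from the thing itself.
- env.find_in(target, camera): "pixel" ([column, row] in pixels, amid what is visible of it).
- env.trace(target, camera): "mask" (400x640 bool, what is visible of it) and "pixel" ([column, row] in pixels, amid what is visible of it).
The state is a dict: "time_s": time; "joints": joint angles; "qvel": joint speeds; "joint_torque": joint torques, N m; "position": TCP position; "ee_rot": TCP orientation; "ft_force": force on the tool from outside, world axes, zero at the start; "ft_torque": the same for the moment, N m; "finger_gap": finger opening in m; "grasp_force": force on a finger pad.
Only numpy, scipy, OpenCV 4.12 (cv2) and the standard library are available. Lean on these libraries where they do the work, as an engineer would, in place of code of your own. Each camera call takes 0.05 s, during which the arm holds its last target. There are 200 camera calls.

TASK

The washed filters are dry. Slide the cover on the air dryer's sloping face fully open, lift the narrow filter cassette out of the drying rack and slide it fully home in the slot that the cover uncovers, then slide the cover fully shut over it. Leave the wide cassette in the rack and do not knock over the small dropper bottle.

Things in the scene. Friction and masses are not known exactly. Their poses are not given: they have to be found in the camera images.
- air_dryer: White countertop air dryer, fixed to the worktop: a console 160 mm deep (x) by 260 mm wide (y), 148 mm high at the back and 84 mm at the front. Its grey face slopes up and away from its front at 25 degrees to the horizontal. Origin: centre of its underside; its x points from its louvred front to its back, y to its left, z up. It may stand left or right of the rack.
- slot_mouth (a point): Centre of the slot's mouth, on the sloping face near its right (-y) end. Axes: y along the slot's length (the dryer's y), z out of the face (25 degrees from vertical, leaning towards the dryer's front), x up the slope. The cassette goes in along -z. Inside, the slot is 104 mm long (y) by 16.5 mm (x) and 95 mm deep; the mouth flares to 116 by 28 mm over its first 10 mm as a lead-in. A fixed end block 6 mm thick and 42 mm high stands across the face at y = -66 mm.
- slot_home (a point): Where the centre of the narrow cassette (point narrow_cassette_center) lies when fully home: 32.5 mm below the mouth on the slot's axis. Same axes as slot_mouth. At home the cassette's shoulders are flush with the face and only its 30 mm pull tab stands out.
- filter_cover (a joint): Travel of the sliding cover, m: 0 shut (over the slot), 0.120 fully open; grows as the cover slides along the dryer's +y. It moves with about 1.5 N of friction and stays where it is left.
- cover_fin (a point): Centre of the upright grip fin on the cover, moving with it; axes as slot_mouth (z out of the face). The fin is 50 mm along x, 10 mm thick along y and 30 mm high along z. The white cover is a hood 60 mm (x) by 120 mm (y), its top 43 mm above the face and 14 mm below this point, open at its -y end.
- drying_rack: Low metal rack, fixed to the worktop, 140 mm (x) by 156 mm (y), with a base plate 10 mm high and two sets of upright prongs to 51 mm high that hold a cassette upright at x = -35 mm and another at x = +35 mm, both with their flat sides facing along the rack's x. Play of a cassette between the prongs is about 1 mm either way. Origin: centre of its underside; z up.
- narrow_cassette_center (a point): Centre (half-way up) of the narrow grey filter cassette that fits the slot: a flat framed slab 14 mm thick (x), 100 mm wide (y), 95 mm high, with a pull tab 10 mm thick (x), 60 mm wide and 30 mm high on the middle of its top edge; 125 mm high in all, so the tab's top is 62.5 mm above this point. z points to the tab. It is the same either way round. About 0.1 kg. It stands upright in either place of the rack, foot at 10 mm.
- wide_cassette_center (a point): Centre of the other cassette, the same but 130 mm wide: too wide for the slot. It stands in the rack's other place and stays there.
- bottle: Small brown dropper bottle, 33 mm across and 102 mm high, standing on the worktop between dryer and rack. Origin at the centre of its underside.
Not all that is in view belongs to the job. Leave any purple look-alike of the part that bears narrow_cassette_center alone.

How it is judged:
By the outcome, as a careful person would: the job done as asked, in the order asked, and still so for the second after the job is handed in, with the robot touching nothing.
It also fails if it takes over 66 s, if anything falls off the work surface, if the arm or the gripper's body presses on something with over 40 N, if the wrist force passes 120 N, or if a joint passes its speed limit or range.

## Working session

There is one attempt and no reset: what is moved stays moved. The work goes in short steps, Python scripts to look and compute and a shell command to move; the robot and the scene stay as the last step left them, time stands still between calls to the robot, and variables do not carry over. Pictures are saved under pics/ and viewed, at most 10 in all, crops included, and the job is handed in when it is done.

```bash
mkdir -p pics
cat > h.py <<'E'
import numpy as np, cv2
from cell import env
from scipy.spatial.transform import Rotation as R
def proj(cam,P,p=None):
    p=p or env.camera_params(cam); T=np.linalg.inv(np.array(p['cam_to_world'])); K=np.array(p['intrinsics'])
    P=np.atleast_2d(P); c=P@T[:3,:3].T+T[:3,3]; c=c*[1,-1,-1]; u=c@K.T; return u[:,:2]/u[:,2:]
def ray(cam,px,p=None):
    p=p or env.camera_params(cam); T=np.array(p['cam_to_world']);K=np.array(p['intrinsics'])
    d=np.linalg.inv(K)@[px[0],px[1],1]; d=d*[1,-1,-1]; return T[:3,3],T[:3,:3]@d
def atz(cam,px,z,p=None):
    o,d=ray(cam,px,p); return o+d*(z-o[2])/d[2]
E
python3 - <<'E'
from h import *
s=env.observe(); print(s['time_s'],s['position'],s['ee_rot'])
for c in ['scene','top']:
    im=env.grab_frame(c); cv2.imwrite(f'pics/{c}0.png',im); p=env.camera_params(c); print(c,[k for k in p], np.round(p['cam_to_world'],3).tolist(),np.round(p['intrinsics'],1).tolist())
    for t in ['air_dryer','filter_cover','cover_fin','drying_rack','narrow_cassette_center','wide_cassette_center','bottle','slot_mouth']:
        try: print(t,[(np.round(d['pixel']).tolist(),round(d['score'],2)) for d in env.find_in(t,c)])
        except Exception as e: print(t,e)
print(env.observe()['time_s'])
E
```

```text
0.0 [ 0.14758634 -0.55520222  0.2131108 ] [-3.11334152e+00 -4.06719596e-01  3.65995686e-04]
scene ['intrinsics', 'cam_to_world'] [[0.919, 0.325, -0.223, 0.351], [-0.394, 0.764, -0.511, -0.492], [0.004, 0.557, 0.83, 1.036], [0.0, 0.0, 0.0, 1.0]] [[441.7, 0.0, 322.3], [0.0, 441.7, 196.9], [0.0, 0.0, 1.0]]
air_dryer []
filter_cover [([380.0, 297.0], 0.81)]
cover_fin [([375.0, 303.0], 0.83), ([366.0, 279.0], 0.61)]
drying_rack [([298.0, 183.0], 0.84)]
narrow_cassette_center [([284.0, 237.0], 0.94), ([288.0, 172.0], 0.86), ([315.0, 116.0], 0.86), ([365.0, 273.0], 0.4)]
wide_cassette_center [([313.0, 168.0], 0.67)]
bottle [([330.0, 231.0], 0.73)]
slot_mouth [([363.0, 274.0], 0.63)]
top ['intrinsics', 'cam_to_world'] [[0.017, 0.981, -0.194, 0.379], [-1.0, 0.017, -0.005, 0.057], [-0.002, 0.194, 0.981, 1.122], [0.0, 0.0, 0.0, 1.0]] [[394.6, 0.0, 324.4], [0.0, 394.6, 204.4], [0.0, 0.0, 1.0]]
air_dryer [([417.0, 196.0], 0.7)]
filter_cover [([438.0, 199.0], 0.56)]
cover_fin [([439.0, 201.0], 0.67)]
drying_rack [([273.0, 214.0], 0.96)]
narrow_cassette_center [([205.0, 160.0], 0.82), ([270.0, 218.0], 0.76), ([336.0, 245.0], 0.56)]
wide_cassette_center [([268.0, 189.0], 0.83)]
bottle [([340.0, 206.0], 0.66)]
slot_mouth [([410.0, 194.0], 0.73)]
0.9
```

View pics/scene0.png

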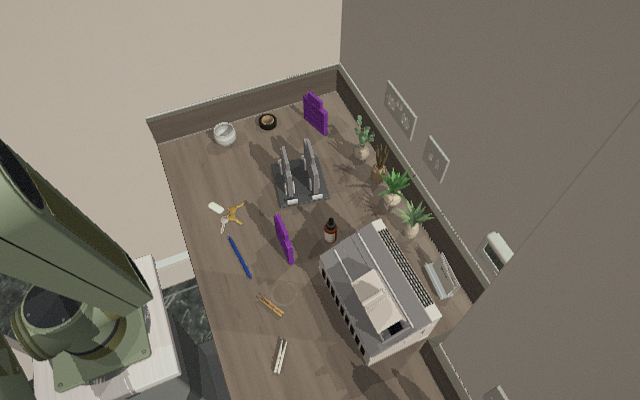

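View pics/top0.png

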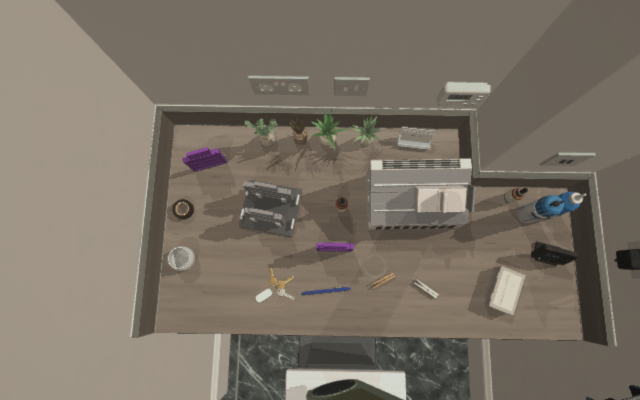

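Candidates for the narrow cassette: purple ones at top (205,160) and (336,245) are look-alikes, and the grey slabs in the rack are front (270,218) and back (268,189). Take a close crop.

Run:
```python
from h import *
t=cv2.imread('pics/top0.png'); s=cv2.imread('pics/scene0.png')
a=cv2.resize(t[150:250,230:480],(800,320),interpolation=cv2.INTER_CUBIC)
b=cv2.resize(s[130:370,250:450],(400,480)[:2],interpolation=cv2.INTER_CUBIC)
b1=cv2.resize(s[130:210,265:335],(245,280),interpolation=cv2.INTER_CUBIC)
b2=cv2.resize(s[210:370,310:450],(245,280),interpolation=cv2.INTER_CUBIC)
out=np.zeros((600,800,3),np.uint8); out[:320]=a; out[320:,:245]=b1; out[320:,250:495]=b2
cv2.imwrite('pics/crop1.png',out)
```

```text
(no output)
```

View pics/crop1.png

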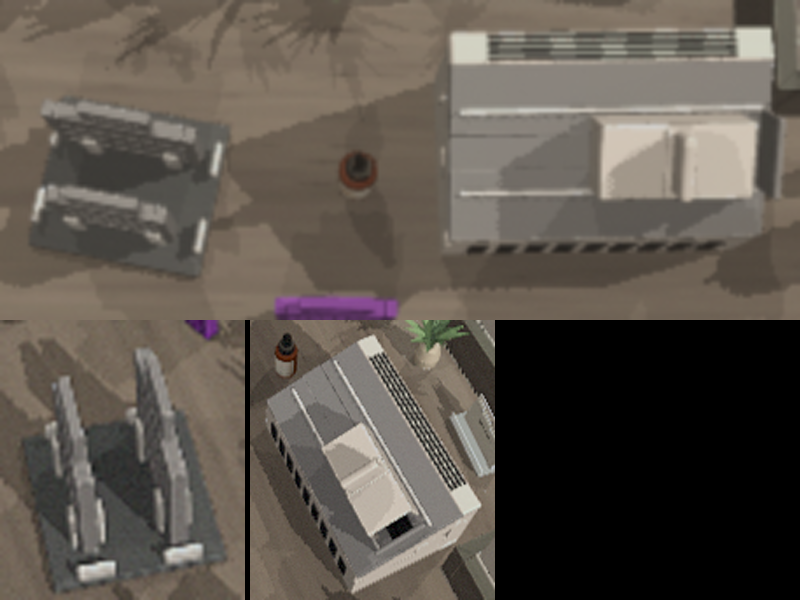

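Chosen: the front grey cassette at top (270,218). It spans about 40 px against 47 px for the back one, so it is the narrow one. The cover is shut, with its fin near top (440,199).

```bash
cat >> h.py <<'E'
def crop(p): return [230+p[0]/3.2-.35,150+p[1]/3.2-.35]
def crops(p): return [310+(p[0]-250)/1.75-.2,210+(p[1]-320)/1.75-.2]
def row(pos,Rt):
    "row for handwheel from the measured pose"
    s=env.observe(); R0=R.from_rotvec(s['ee_rot'])
    d=R0.inv().apply(np.array(pos)-s['position'])*1000; rv=(R0.inv()*Rt).as_rotvec()
    return np.round(d,1).tolist()+np.round(rv,3).tolist()
def frame(z,y):
    z=z/np.linalg.norm(z); y=y-z*(y@z); y/=np.linalg.norm(y); return R.from_matrix(np.c_[np.cross(y,z),y,z])
E
python3 - <<'E'
from h import *
from scipy.optimize import least_squares
def Rz(a): return R.from_euler('z',a).as_matrix()
# dryer corners
L=[('top',crop((450,32)),(.08,.13,.148)),('top',crop((773,29)),(.08,-.13,.148)),('top',crop((443,243)),(-.08,.13,.084)),('top',crop((765,240)),(-.08,-.13,.084)),
('scene',crops((372,337)),(.08,.13,.148)),('scene',crops((479,498)),(.08,-.13,.148)),('scene',crops((268,402)),(-.08,.13,.084))]
def f(v,L=L):
    return np.concatenate([proj(c,Rz(v[2])@np.array(P)+[v[0],v[1],0])[0]-px for c,px,P in L])
r=least_squares(f,[.45,-.2,0],loss='soft_l1'); print('dryer',r.x,np.round(r.fun,1))
d=r.x
# fin top & cover
n=np.array([-np.sin(np.radians(25)),0,np.cos(np.radians(25))])
for h in (.043,):
  for q in [(600,125),(755,123),(755,198),(600,198)]:
    w=atz('top',crop(q),.155); print(q,np.round(Rz(d[2]).T@(w-[d[0],d[1],0]),3))
# rack
L2=[('top',crop(p),P) for p,P in zip([(62,98),(228,125),(200,273),(30,245)],[(.07,.078,.01),(.07,-.078,.01),(-.07,-.078,.01),(-.07,.078,.01)])]
r=least_squares(lambda v:f(v,L2),[.4,.25,0],loss='soft_l1'); print('rack',r.x,np.round(r.fun,1))
v=r.x;print('narrow guess',Rz(v[2])@[-.035,0,0]+[v[0],v[1],0])
for z,t in ((.0,'bottle'),):
    m=env.find_in('bottle','top'); 
    print(atz('top',m[0]['pixel'],.06))
E
```

```text
dryer [ 0.61379363 -0.18556104  0.02951949] [-0.1  0.5 -0.   0.2  1.4 -0.3 -1.2 -0.5  0.1 -1.3  0.7  5.3 -2.3 -0.5]
(600, 125) [0.001 0.015 0.155]
(755, 123) [ 0.001 -0.107  0.155]
(755, 198) [-0.058 -0.102  0.155]
(600, 198) [-0.057  0.019  0.155]
rack [ 0.58819105  0.21813989 -0.15129815] [-0.4 -0.8  0.5 -0.5  0.4  0.8 -0.5  0.4]
narrow guess [0.55359088 0.22341515 0.        ]
[0.58601852 0.02133397 0.06      ]
```

```bash
cat >> h.py <<'E'
D=np.array([.6138,-.1856]); YAW=.0
def dw(p,yaw=None):
    return R.from_euler('z',YAW if yaw is None else yaw).as_matrix()@np.array(p)+[D[0],D[1],0]
def dax(yaw=None):
    M=R.from_euler('z',YAW if yaw is None else yaw).as_matrix(); a=np.radians(25)
    return M@[np.cos(a),0,np.sin(a)], M@[0,1,0], M@[-np.sin(a),0,np.cos(a)]
E
python3 - <<'E'
from h import *
yaw=.02
X,Y,N=dax(yaw); c=dw((-.034,-.044,.165),yaw); print(c)
t=c+.11*N; print(t,row(t,frame(-N,-Y)))
E
```

```text
[ 0.58068674 -0.23027115  0.165     ]
[ 0.53420803 -0.23120085  0.26469386] [456.9, -214.3, -50.7, -0.052, 0.434, 0.236]
```

```bash
python3 -m handwheel '[[50,-20,-60,0,0,0],[110,-45,-60,0,0,0],[165,-70,-60,0,0.1,0.05],[220,-100,-60,0,0.2,0.1],[280,-130,-55,-0.02,0.3,0.15],[335,-160,-50,-0.04,0.4,0.2],[395,-185,-50,-0.05,0.43,0.236],[457,-214,-51,-0.052,0.434,0.236]]' 0 20
python3 - <<'E'
from h import *
im=env.grab_frame('wrist'); cv2.imwrite('pics/w1.png',im)
for t in ['cover_fin','filter_cover','slot_mouth']: print(t,[(np.round(d['pixel']).tolist(),round(d['score'],2)) for d in env.find_in(t,'wrist')])
print(proj('wrist',[dw((-.034,-.044,.165),.02)]))
p=env.camera_params('wrist'); np.save('w1.npy',p,allow_pickle=True)
E
```

```text
time_s: 1.95
position: [0.514, -0.2474, 0.2648]
ee_rot: [-3.063, -0.029, -0.679]
ft_force: [0.8, -1.1, 0.1]
finger_gap: 0.0912
grasp_force: 0.0
cover_fin [([299.0, 160.0], 0.63)]
filter_cover [([300.0, 163.0], 0.94)]
slot_mouth []
[[301.42648256 167.75446804]]
```

View pics/w1.png

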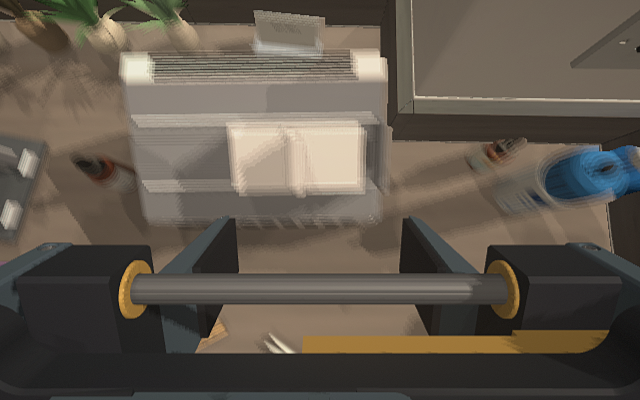

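The wrist picture is blurred by motion. It shows the hood at (228–365, 123–193) with the fin near (297,160), and a cupboard at the back right. I'll finish the move and look again.

```bash
python3 - <<'E'
from h import *
X,Y,N=dax(.02); c=dw((-.034,-.044,.165),.02); print(row(c+.11*N,frame(-N,-Y)))
E
python3 -m handwheel '[[0,0,0,0,0,0],[0,0,0,0,0,0],[0,0,0,0,0,0],[0,0,0,0,0,0],[0,0,0,0,0,0],[0,0,0,0,0,0],[0,0,0,0,0,0],[0,0,0,0,0,0]]'
python3 - <<'E'
from h import *
X,Y,N=dax(.02); c=dw((-.034,-.044,.165),.02); print(row(c+.11*N,frame(-N,-Y)))
im=env.grab_frame('wrist'); p=env.camera_params('wrist')
o=cv2.resize(im[40:250,100:420],(800,525),interpolation=cv2.INTER_CUBIC);cv2.imwrite('pics/w2.png',o)
import pickle; pickle.dump(p,open('w2.pkl','wb'))
m=env.trace('filter_cover','wrist'); 
k=m[0]['mask'].astype(np.uint8); ys,xs=np.nonzero(k); print(xs.min(),xs.max(),ys.min(),ys.max(),cv2.minAreaRect(np.c_[xs,ys].astype(np.float32)))
print(proj('wrist',[c]))
E
```

```text
[18.7, -15.9, 8.6, -0.001, 0.001, 0.003]
time_s: 3.15
position: [0.5137, -0.2487, 0.2648]
ee_rot: [-3.063, -0.031, -0.679]
ft_force: [-0.4, 0.5, 0.6]
finger_gap: 0.0914
grasp_force: 0.0
[18.9, -17.0, 8.9, -0.0, 0.0, 0.0]
234 365 126 197 ((299.7568664550781, 161.82220458984375), (70.35633850097656, 131.2434844970703), 89.30972290039062)
[[299.98527958 167.47012971]]
```

View pics/w2.png

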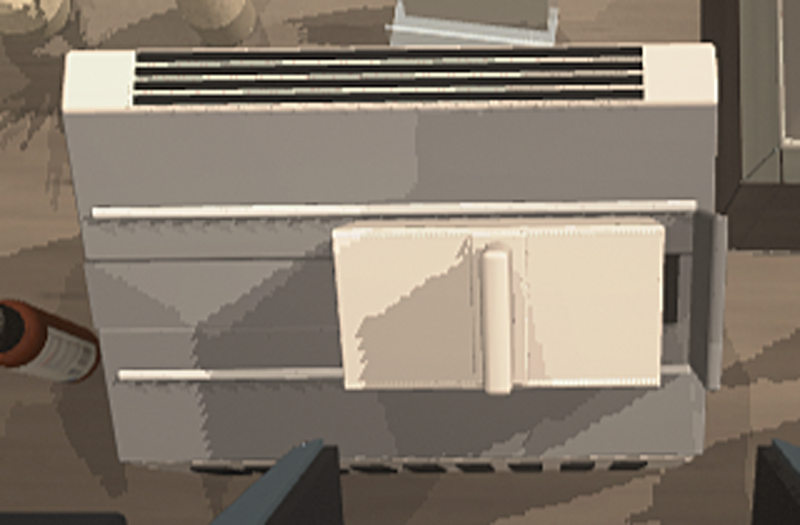

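The crop shows the fin top from (497,250) to (497,393), rails at rows 212 and 375, the end block at column 715, and a sliver of the slot at (671,290). The cover is a little open already.

```bash
cat > fit.py <<'E'
from h import *
import pickle
from scipy.optimize import least_squares
P2=pickle.load(open('w2.pkl','rb'))
def w2(q): return [100+q[0]/2.5-.3,40+q[1]/2.5-.3]
def Rz(a): return R.from_euler('z',a).as_matrix()
def onface(d,px,h,cam='wrist',p=P2):
    "dryer-frame point where the ray meets the face plane raised by h"
    o,v=ray(cam,px,p); o=Rz(d[2]).T@(o-[d[0],d[1],0]); v=Rz(d[2]).T@v
    a=np.radians(25); n=np.array([-np.sin(a),0,np.cos(a)]); q=np.array([-.08,0,.084])+h*n
    return o+v*((q-o)@n)/(v@n)
E
python3 - <<'E'
from fit import *
L=[('top',crop((450,32)),(.08,.13,.148)),('top',crop((773,29)),(.08,-.13,.148)),('top',crop((443,243)),(-.08,.13,.084)),('top',crop((765,240)),(-.08,-.13,.084)),
('scene',crops((372,337)),(.08,.13,.148)),('scene',crops((268,402)),(-.08,.13,.084))]
W=[(w2((66,52)),(.08,.13,.148)),(w2((716,44)),(.08,-.13,.148)),(w2((122,460)),(-.08,.13,.084)),(w2((702,455)),(-.08,-.13,.084))]
def f(v,a=1,b=1):
    g=lambda P:Rz(v[2])@np.array(P)+[v[0],v[1],0]
    return np.concatenate([a*(proj(c,g(P))[0]-px) for c,px,P in L]+[b*(proj('wrist',g(P),P2)[0]-px) for px,P in W])
for a,b in((1,1),(.01,1)):
    r=least_squares(f,[.6,-.2,0],args=(a,b),loss='soft_l1'); d=r.x; print(d,np.round(r.fun,1))
    for q,h,nm in [((497,320),.072,'fin top'),((497,250),.072,'fin t'),((497,393),.072,'fin b'),((334,232),.043,'hood lb'),((664,226),.043,'hood rb'),((661,385),.043,'hood rf'),((346,387),.043,'lf'),((715,300),.042,'block'),((671,256),0,'slot b'),((671,323),0,'slot f')]:
        print(nm,np.round(onface(d,w2(q),h),4))
E
```

```text
[ 0.61514052 -0.18567917  0.03129863] [-0.1  0.  -0.1 -0.4  1.5 -0.7 -1.1 -1.1  0.6 -1.5 -1.8 -0.5 -0.4 -0.7
  1.4 -0.4 -1.   1.8  1.6  0.9]
fin top [-0.0402 -0.0432  0.182 ]
fin t [-0.0191 -0.0438  0.1918]
fin b [-0.0632 -0.0425  0.1713]
hood lb [-0.0034  0.0161  0.1671]
hood rb [-0.0027 -0.1024  0.1675]
hood rf [-0.0565 -0.1029  0.1424]
lf [-0.0559  0.0163  0.1427]
block [-0.027  -0.1221  0.155 ]
slot b [ 0.0008 -0.1118  0.1217]
slot f [-0.0248 -0.1126  0.1097]
[ 0.61566573 -0.18519117  0.03028035] [-0.  -0.  -0.  -0.   0.  -0.  -0.  -0.   0.  -0.  -0.  -0.  -0.8 -1.3
  1.  -0.8 -1.4  1.2  1.1  0.6]
fin top [-0.0406 -0.0437  0.1818]
fin t [-0.0195 -0.0443  0.1916]
fin b [-0.0637 -0.043   0.171 ]
hood lb [-0.0039  0.0157  0.1669]
hood rb [-0.0031 -0.1029  0.1673]
hood rf [-0.0569 -0.1034  0.1422]
lf [-0.0564  0.0159  0.1424]
block [-0.0274 -0.1226  0.1549]
slot b [ 0.0004 -0.1123  0.1215]
slot f [-0.0252 -0.1132  0.1096]
```

```bash
sed -i 's/^D=.*/D=np.array([.6151,-.1857]); YAW=.031/' h.py
cat >> h.py <<'E'
def face(y,h,dx=0): # dryer-y, height above face, shift up slope -> world
    X,Y,N=dax(); return dw((-.0115,y,.1160))+h*N+dx*X
E
python3 - <<'E'
from h import *
X,Y,N=dax()
for h in (.085,.0485): print(row(face(-.0432,h),frame(-N,-Y)))
E
```

```text
[20.2, -17.2, 88.6, 0.004, 0.0, -0.01]
[20.2, -17.4, 125.1, 0.004, 0.0, -0.01]
```

```bash
python3 -m handwheel '[[20,-17,20,0.004,0,-0.01],[20,-17,50,0.004,0,-0.01],[20,-17,80,0.004,0,-0.01],[20,-17,105,0.004,0,-0.01],[20,-17,120,0.004,0,-0.01],[20,-17,125,0.004,0,-0.01],[20,-17,125,0.004,0,-0.01],[20,-17,125,0.004,0,-0.01]]' 0 20
python3 - <<'E'
from h import *
X,Y,N=dax()
print(row(face(-.0432,.0485),frame(-N,-Y)))
E
python3 -m handwheel '[[0,0,0,0,0,0],[0,0,0,0,0,0],[0,0,0,0,0,0],[0,0,0,0,0,0],[0,0,0,0,0,0],[0,0,0,0,0,0],[0,0,0,0,0,0],[0,0,0,0,0,0]]' 255 20
```

```text
time_s: 4.25
position: [0.5844, -0.2306, 0.161]
ee_rot: [-3.061, -0.047, -0.681]
ft_force: [-1.1, -0.5, 0.8]
finger_gap: 0.0909
grasp_force: 0.0
[-0.4, -0.8, 1.0, 0.001, -0.001, 0.0]
time_s: 5.25
position: [0.5842, -0.2303, 0.1599]
ee_rot: [-3.061, -0.047, -0.678]
ft_force: [-0.2, -0.2, 0.0]
finger_gap: 0.0141
grasp_force: 0.0
```

```bash
python3 -m handwheel '[[0,0,0,0,0,0],[0,0,0,0,0,0],[0,-15,0,0,0,0],[0,-40,0,0,0,0],[0,-65,0,0,0,0],[0,-90,0,0,0,0],[0,-105,0,0,0,0],[0,-109,0,0,0,0]]' 255 20
```

```text
time_s: 6.25
position: [0.5808, -0.1238, 0.1599]
ee_rot: [3.065, 0.052, 0.682]
ft_force: [-4.6, -26.9, -2.9]
finger_gap: 0.0098
grasp_force: 20.0
```

Stop reached (−27 N along y). I'll ease off, release and rise, then look at the slot.

```bash
python3 -m handwheel '[[0,2,0,0,0,0],[0,2,0,0,0,0],[0,2,0,0,0,0],[0,2,0,0,0,0],[0,2,0,0,0,0],[0,2,-10,0,0,0],[0,2,-40,0,0,0],[0,2,-75,0,0,0]]' 100 20
python3 -m handwheel '[[0,30,-40,0,0,0],[-10,70,-60,0,0,0],[-10,70,-60,0,0,0],[-10,70,-60,0,0,0],[-10,70,-60,0,0,0],[-10,70,-60,0,0,0],[-10,70,-60,0,0,0],[-10,70,-60,0,0,0]]'
python3 - <<'E'
from fit import *
im=env.grab_frame('wrist'); p=env.camera_params('wrist'); pickle.dump(p,open('w3.pkl','wb'))
print(proj('wrist',[face(-.056,0)],p),env.find_in('slot_mouth','wrist')[:2],env.find_in('cover_fin','wrist')[:2])
u=proj('wrist',[face(-.02,0)],p)[0].astype(int); print(u); x,y=max(u[0]-120,0),max(u[1]-90,0);print(x,y)
o=cv2.resize(im[y:y+180,x:x+240],(800,600),interpolation=cv2.INTER_CUBIC);cv2.imwrite('pics/w3.png',o)
E
```

```text
time_s: 7.25
position: [0.5485, -0.1242, 0.2286]
ee_rot: [-3.061, -0.047, -0.677]
ft_force: [0.3, 0.7, -0.0]
finger_gap: 0.0559
grasp_force: 0.0
time_s: 8.25
position: [0.5171, -0.195, 0.2779]
ee_rot: [-3.061, -0.048, -0.678]
ft_force: [-0.3, 0.0, 0.4]
finger_gap: 0.0552
grasp_force: 0.0
[[364.7933751  163.55277021]] [{'pixel': [344.8, 149.7], 'score': 0.84}] [{'pixel': [244.8, 170.2], 'score': 0.92}]
[331 163]
211 73
```

View pics/w3.png

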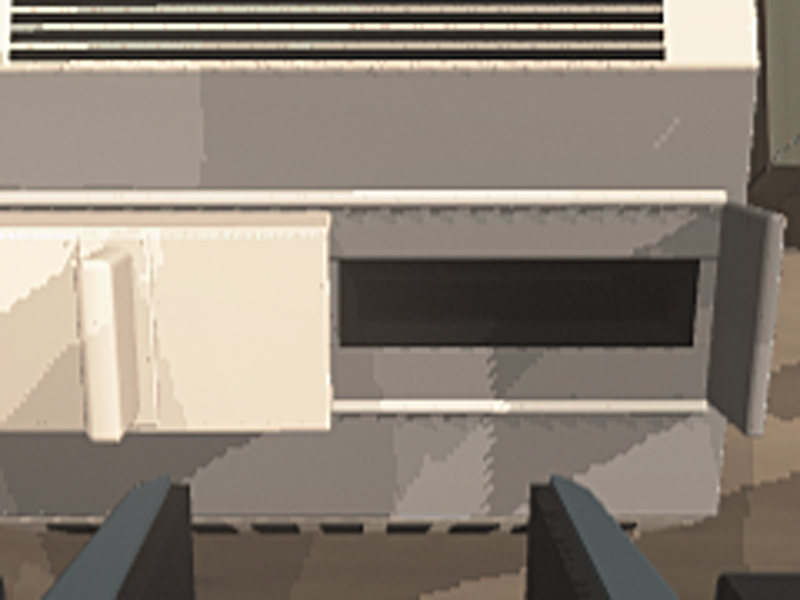

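The cover is fully open. The slot mouth is clear, with crop corners (340,260), (700,260), (692,346), (341,346), and the hood's edge is just left of it.

Run:
```python
from fit import *
p=pickle.load(open('w3.pkl','rb')); d=[D[0],D[1],YAW]
q=np.array([onface(d,[211+a/3.333-.35,73+b/3.333-.35],0,'wrist',p) for a,b in [(340,260),(700,260),(692,346),(341,346)]]); print(np.round(q,4),q.mean(0), 'yawerr',np.arctan2(*(q[0]-q[1])[:2]))
print(env.observe()['joints'])
yr=-.151
for s in (1,-1): print(row([.5536,.2234,.26],frame(np.array([0,0,-1.]),s*np.array([np.cos(yr),np.sin(yr),0]))))
```

```text
[[ 0.0012  0.0004  0.1219]
 [ 0.0012 -0.1154  0.1218]
 [-0.0245 -0.1152  0.1099]
 [-0.0244  0.0002  0.1099]] [-0.01163398 -0.05748197  0.1158796 ] yawerr 0.0006716728021769486
[-0.51563747  0.05841015  1.81628923  0.28193464  0.90752979  0.89026798]
[37.3, -417.3, 37.1, 0.303, -0.363, -1.365]
[37.3, -417.3, 37.1, -0.381, -0.318, 1.722]
```

```bash
python3 -m handwheel '[[0,-40,-10,0.03,-0.04,-0.15],[5,-95,0,0.07,-0.08,-0.32],[10,-150,5,0.11,-0.13,-0.5],[15,-205,10,0.15,-0.18,-0.67],[20,-260,20,0.19,-0.23,-0.85],[27,-315,28,0.23,-0.27,-1.02],[33,-370,35,0.27,-0.32,-1.2],[37,-417,37,0.303,-0.363,-1.365]]' 130 20
python3 - <<'E'
from h import *
yr=-.151; print(row([.5536,.2234,.26],frame(np.array([0,0,-1.]),np.array([np.cos(yr),np.sin(yr),0]))))
E
```

```text
time_s: 9.4
position: [0.5536, 0.225, 0.2595]
ee_rot: [-2.377, -2.054, 0.003]
ft_force: [0.1, -0.9, -0.4]
finger_gap: 0.0446
grasp_force: 0.0
[-1.6, 0.3, -0.5, -0.001, 0.001, 0.006]
```

```bash
python3 -m handwheel '[[0,0,0,0,0,0],[0,0,0,0,0,0],[0,0,0,0,0,0],[0,0,0,0,0,0],[0,0,0,0,0,0],[0,0,0,0,0,0],[0,0,0,0,0,0],[0,0,0,0,0,0]]' 130 20
python3 - <<'E'
from fit import *
im=env.grab_frame('wrist'); p=env.camera_params('wrist'); pickle.dump(p,open('w4.pkl','wb'))
print(env.observe()['position'],proj('wrist',[[.5536,.2234,.135]],p))
for t in ['narrow_cassette_center','wide_cassette_center']: print(t,[(np.round(d['pixel']).tolist(),round(d['score'],2)) for d in env.find_in(t,'wrist')])
cv2.imwrite('pics/w4.png',im)
E
```

```text
time_s: 10.4
position: [0.5533, 0.223, 0.2599]
ee_rot: [-2.383, -2.047, 0.0]
ft_force: [-0.1, 0.5, -0.2]
finger_gap: 0.0448
grasp_force: 0.0
[0.55329045 0.22305929 0.25993244] [[320.661962  187.5391215]]
narrow_cassette_center [([282.0, 320.0], 0.8), ([321.0, 170.0], 0.61), ([458.0, 9.0], 0.59)]
wide_cassette_center [([385.0, 166.0], 0.96)]
```

View pics/w4.png

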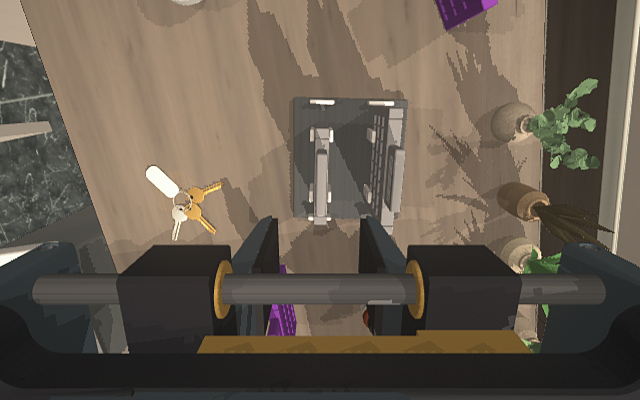

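The narrow tab top is at (321,187), as predicted at (320.7,187.5), and the wide one is at (395,175). I'll descend straight and grip.

```bash
python3 -m handwheel '[[0,0,40,0,0,0],[0,0,85,0,0,0],[0,0,120,0,0,0],[0,0,140,0,0,0],[0,0,150,0,0,0],[0,0,151,0,0,0],[0,0,151,0,0,0],[0,0,151,0,0,0]]' 130 25
python3 -m handwheel '[[0,0,0,0,0,0],[0,0,0,0,0,0],[0,0,0,0,0,0],[0,0,0,0,0,0],[0,0,0,0,0,0],[0,0,0,0,0,0],[0,0,0,0,0,0],[0,0,0,0,0,0]]' 255 25
```

```text
time_s: 11.55
position: [0.5539, 0.2232, 0.11]
ee_rot: [2.383, 2.047, 0.003]
ft_force: [0.6, -0.2, -0.5]
finger_gap: 0.0445
grasp_force: 0.0
time_s: 12.55
position: [0.554, 0.2231, 0.1091]
ee_rot: [2.383, 2.047, 0.002]
ft_force: [5.3, -0.6, -1.0]
finger_gap: 0.0098
grasp_force: 25.0
```

```bash
python3 -m handwheel '[[0,0,0,0,0,0],[0,0,-20,0,0,0],[0,0,-55,0,0,0],[0,0,-100,0,0,0],[0,0,-150,0,0,0],[0,0,-200,0,0,0],[0,0,-240,0,0,0],[0,0,-250,0,0,0]]' 255 40
python3 - <<'E'
from h import *
X,Y,N=dax()
for h in (.19,.16): print(face(-.0575,h),row(face(-.0575,h),frame(-N,X)))
E
```

```text
time_s: 13.55
position: [0.5526, 0.2234, 0.3612]
ee_rot: [-2.382, -2.048, -0.003]
ft_force: [-0.6, -0.0, -1.9]
finger_gap: 0.0095
grasp_force: 40.0
[ 0.52512885 -0.24601764  0.28819848] [-468.4, 43.2, 72.2, -0.434, 0.038, -0.179]
[ 0.53780131 -0.24562467  0.26100925] [-466.1, 55.6, 99.4, -0.434, 0.038, -0.179]
```

```bash
python3 -m handwheel '[[-20,2,0,0,0,0],[-70,8,0,0,0,0],[-130,14,0,-0.05,0,-0.02],[-190,20,0,-0.12,0.01,-0.05],[-250,25,0,-0.2,0.015,-0.08],[-310,32,5,-0.28,0.02,-0.11],[-365,38,15,-0.36,0.03,-0.15],[-415,41,40,-0.42,0.036,-0.17]]'
python3 - <<'E'
from h import *
X,Y,N=dax()
for h in (.19,.12): print(row(face(-.0575,h),frame(-N,X)))
E
```

```text
time_s: 14.55
position: [0.5288, -0.1956, 0.3166]
ee_rot: [1.971, 2.011, 0.429]
ft_force: [0.9, -0.6, -1.4]
finger_gap: 0.0101
grasp_force: 40.0
[-50.3, -15.9, 24.0, -0.016, 0.005, -0.009]
[-50.0, -14.8, 94.0, -0.016, 0.005, -0.009]
```

```bash
python3 -m handwheel '[[-30,-10,0,-0.016,0.005,-0.009],[-50,-15,10,-0.016,0.005,-0.009],[-50,-15,30,-0.016,0.005,-0.009],[-50,-15,60,-0.016,0.005,-0.009],[-50,-15,85,-0.016,0.005,-0.009],[-50,-15,94,-0.016,0.005,-0.009],[-50,-15,94,-0.016,0.005,-0.009],[-50,-15,94,-0.016,0.005,-0.009]]'
python3 - <<'E'
from fit import *
X,Y,N=dax()
print(row(face(-.0575,.12),frame(-N,X)),row(face(-.0575,.095),frame(-N,X)))
im=env.grab_frame('wrist'); sc=env.grab_frame('scene')
# expected foot corners
print(np.round(proj('scene',[face(-.0575-.05,.036,-.007),face(-.0575+.05,.036,-.007),face(-.0575-.058,0,-.014),face(-.0575-.058,0,.014)])))
out=np.zeros((600,800,3),np.uint8); out[:300,:480]=cv2.resize(im,(480,300)); out[300:,:400]=cv2.resize(sc[225:375,290:490],(400,300),interpolation=cv2.INTER_CUBIC)
tp=env.grab_frame('top'); out[300:,400:]=cv2.resize(tp[125:275,330:530],(400,300),interpolation=cv2.INTER_CUBIC)
cv2.imwrite('pics/w5.png',out)
E
```

```text
time_s: 15.55
position: [0.5568, -0.2432, 0.2277]
ee_rot: [1.951, 2.013, 0.447]
ft_force: [-0.3, 0.2, -0.1]
finger_gap: 0.0099
grasp_force: 40.0
[-1.8, -3.2, 1.7, 0.001, -0.0, 0.0] [-1.8, -3.2, 26.7, 0.001, -0.0, 0.0]
[[388. 330.]
 [365. 288.]
 [392. 337.]
 [403. 330.]]
```

View pics/w5.png

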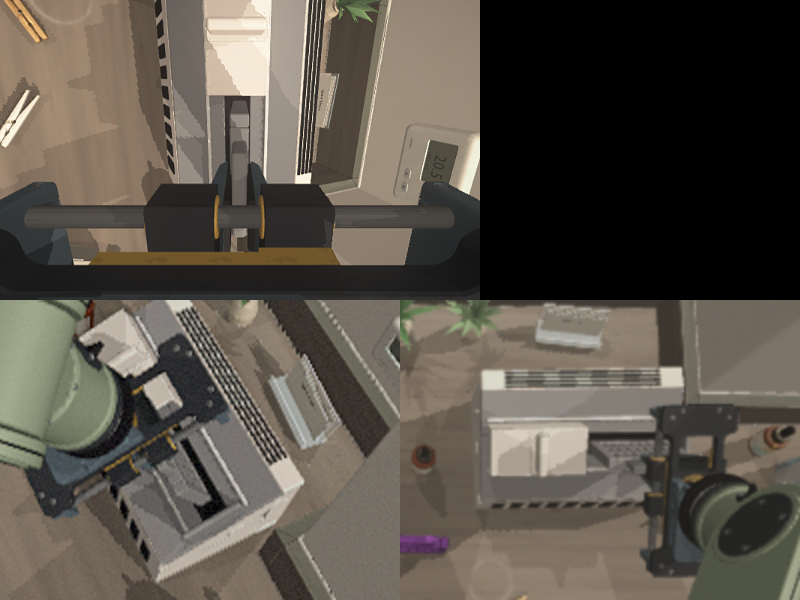

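The picture shows the cassette over the slot, roughly centred: it spans columns 231–248 in the slot's dark band, with the hood clear at top. I'll correct by a few mm and lower it gently.

```bash
python3 -m handwheel '[[-1.5,-3,0,0,0,0],[-1.5,-3,5,0,0,0],[-1.5,-3,15,0,0,0],[-1.5,-3,25,0,0,0],[-1.5,-3,32,0,0,0],[-1.5,-3,38,0,0,0],[-1.5,-3,43,0,0,0],[-1.5,-3,47,0,0,0]]'
python3 - <<'E'
from h import *
X,Y,N=dax()
print(row(face(-.0575,.004),frame(-N,X)))
E
```

```text
time_s: 16.7
position: [0.5746, -0.2442, 0.183]
ee_rot: [1.951, 2.013, 0.447]
ft_force: [-0.3, -2.0, 0.9]
finger_gap: 0.0095
grasp_force: 40.0
[-0.3, -0.5, 69.8, 0.001, -0.0, 0.0]
```

```bash
python3 -m handwheel '[[0,-0.3,4,0,0,0],[0,-0.3,8,0,0,0],[0,-0.3,12,0,0,0],[0,-0.3,16,0,0,0],[0,-0.3,20,0,0,0],[0,-0.3,24,0,0,0],[0,-0.3,28,0,0,0],[0,-0.3,30,0,0,0]]'
python3 - <<'E'
from h import *
X,Y,N=dax()
print(row(face(-.0575,.004),frame(-N,X)),env.observe()['ft_torque'])
E
```

```text
time_s: 17.7
position: [0.5869, -0.2437, 0.1557]
ee_rot: [1.951, 2.013, 0.447]
ft_force: [-0.9, -4.1, 0.1]
finger_gap: 0.0095
grasp_force: 40.0
[-0.4, -0.1, 39.8, 0.001, -0.0, 0.0] [-0.86694418  0.2378896  -0.40483411]
```

```bash
python3 -m handwheel '[[-0.8,0,4,0,0,0],[-0.8,0,9,0,0,0],[-0.8,0,14,0,0,0],[-0.8,0,19,0,0,0],[-0.8,0,24,0,0,0],[-0.8,0,29,0,0,0],[-0.8,0,33,0,0,0],[-0.8,0,36,0,0,0]]'
python3 - <<'E'
from h import *
X,Y,N=dax()
print(row(face(-.0575,.004),frame(-N,X)),env.observe()['ft_torque'])
E
```

```text
time_s: 18.7
position: [0.6021, -0.2435, 0.1229]
ee_rot: [1.951, 2.014, 0.448]
ft_force: [1.2, 0.4, 0.9]
finger_gap: 0.0093
grasp_force: 40.0
[-0.2, 0.1, 3.7, 0.0, -0.001, 0.0] [-0.1040822  -0.07708777  0.05853186]
```

```bash
python3 -m handwheel '[[0,0,1,0,0,0],[0,0,2,0,0,0],[0,0,3,0,0,0],[0,0,4,0,0,0],[0,0,4.5,0,0,0],[0,0,5,0,0,0],[0,0,5.5,0,0,0],[0,0,5.5,0,0,0]]'
python3 - <<'E'
from h import *
X,Y,N=dax()
print(row(face(-.0575,.004),frame(-N,X)),env.observe()['ft_force']@N)
E
```

```text
time_s: 19.7
position: [0.604, -0.2438, 0.1191]
ee_rot: [1.951, 2.013, 0.448]
ft_force: [-4.1, 1.1, 5.7]
finger_gap: 0.0096
grasp_force: 40.0
[0.2, -0.0, -0.6, 0.001, -0.001, 0.0] 6.944836462696432
```

Contact with the bottom (7 N along the normal) at the expected depth. One more mm, then release and retreat.

```bash
python3 -m handwheel '[[0,0,1,0,0,0],[0,0,1,0,0,0],[0,0,1,0,0,0],[0,0,0,0,0,0],[0,0,0,0,0,0],[0,0,0,0,0,0],[0,0,0,0,0,0],[0,0,0,0,0,0]]' | head -5
python3 -m handwheel '[[0,0,0,0,0,0],[0,0,0,0,0,0],[0,0,-1,0,0,0],[0,0,-10,0,0,0],[0,0,-40,0,0,0],[0,0,-80,0,0,0],[0,0,-115,0,0,0],[0,0,-130,0,0,0]]' 190 40
python3 - <<'E'
from h import *
X,Y,N=dax()
t=face(-.0575+.12,.115); print(row(t,frame(-N,-Y)),env.observe()['joints'])
im=env.grab_frame('wrist'); cv2.imwrite('pics/w6.png',im)
print(proj('wrist',[face(-.0575,.03)]))
E
```

```text
time_s: 20.7
position: [0.604, -0.2438, 0.1191]
ee_rot: [1.951, 2.013, 0.448]
ft_force: [-5.1, 0.0, 7.2]
finger_gap: 0.0099
time_s: 21.7
position: [0.5492, -0.246, 0.2387]
ee_rot: [1.949, 2.011, 0.448]
ft_force: [-0.7, 0.5, -1.3]
finger_gap: 0.0234
grasp_force: 0.0
[120.7, -0.9, 19.8, 0.004, -0.002, 1.571] [-0.57552787  0.17046275  1.78835567  0.33023917  0.84051551 -0.78576301]
[[317.77670808 192.42602053]]
```

View pics/w6.png

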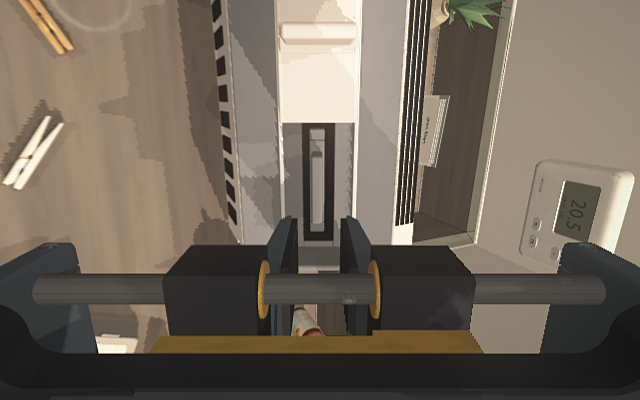

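The cassette stands centred in the slot, tab top at (317,190), shoulders down at the mouth. Next I go to the fin and shut the cover.

```bash
python3 -m handwheel '[[0,0,-20,0,0,0.1],[15,0,-20,0,0,0.28],[35,0,-15,0,0,0.46],[55,0,-10,0,0,0.64],[75,0,-5,0,0,0.82],[95,0,0,0,0,1.0],[110,0,0,0,0,1.18],[120,0,0,0,0,1.36]]' 60
python3 -m handwheel '[[0,0,0,0,0,0.18],[0,0,0,0,0,0.21],[0,0,0,0,0,0.21],[0,0,0,0,0,0.21],[0,0,0,0,0,0.21],[0,0,0,0,0,0.21],[0,0,0,0,0,0.21],[0,0,0,0,0,0.21]]' 60
python3 - <<'E'
from h import *
X,Y,N=dax()
print(row(face(-.0575+.12,.0485),frame(-N,-Y)), env.observe()['finger_gap'])
env.grab_frame('wrist'); p=env.camera_params('wrist'); m=env.find_in('cover_fin','wrist')[:2]; print(m,proj('wrist',[face(.0625,.057),face(.0625,.072)],p))
E
```

```text
time_s: 22.75
position: [0.5451, -0.1244, 0.2345]
ee_rot: [3.012, 0.358, 0.667]
ft_force: [0.2, -0.5, -0.4]
finger_gap: 0.0696
grasp_force: 0.0
time_s: 23.75
position: [0.5455, -0.1256, 0.2362]
ee_rot: [-3.06, -0.049, -0.679]
ft_force: [0.2, 0.7, -0.1]
finger_gap: 0.0698
grasp_force: 0.0
[0.1, -0.2, 84.1, -0.001, -0.001, 0.001] 0.06978083659163718
[{'pixel': [318.8, 189.7], 'score': 0.89}] [[319.13431966 202.16044162]
 [319.17736719 208.20981139]]
```

Fin aligned (column 319). Descend, grip, and slide towards −y (tool +y) by 120 mm.

```bash
python3 -m handwheel '[[0,0,20,0,0,0],[0,0,45,0,0,0],[0,0,65,0,0,0],[0,0,78,0,0,0],[0,0,84,0,0,0],[0,0,84,0,0,0],[0,0,84,0,0,0],[0,0,84,0,0,0]]' 60 20
python3 -m handwheel '[[0,0,0,0,0,0],[0,0,0,0,0,0],[0,0,0,0,0,0],[0,0,0,0,0,0],[0,0,0,0,0,0],[0,0,0,0,0,0],[0,0,0,0,0,0],[0,0,0,0,0,0]]' 255 20
python3 -m handwheel '[[0,0,0,0,0,0],[0,10,0,0,0,0],[0,30,0,0,0,0],[0,55,0,0,0,0],[0,80,0,0,0,0],[0,100,0,0,0,0],[0,113,0,0,0,0],[0,119,0,0,0,0]]' 255 20
```

```text
time_s: 24.85
position: [0.5812, -0.1245, 0.1607]
ee_rot: [-3.059, -0.049, -0.681]
ft_force: [0.1, 0.3, 0.4]
finger_gap: 0.0698
grasp_force: 0.0
time_s: 25.85
position: [0.581, -0.1243, 0.16]
ee_rot: [-3.06, -0.049, -0.679]
ft_force: [0.5, -0.0, 0.3]
finger_gap: 0.0099
grasp_force: 20.0
time_s: 26.85
position: [0.5849, -0.2441, 0.16]
ee_rot: [-3.059, -0.048, -0.679]
ft_force: [1.5, 1.2, -0.5]
finger_gap: 0.0099
grasp_force: 20.0
```

Not yet at the stop (1 N). Push a little further.

```bash
python3 -m handwheel '[[0,1,0,0,0,0],[0,2,0,0,0,0],[0,3,0,0,0,0],[0,3,0,0,0,0],[0,3,0,0,0,0],[0,3,0,0,0,0],[0,3,0,0,0,0],[0,3,0,0,0,0]]' 255 20
```

```text
time_s: 27.85
position: [0.5849, -0.2441, 0.16]
ee_rot: [-3.057, -0.05, -0.678]
ft_force: [2.9, 7.2, 1.3]
finger_gap: 0.0099
grasp_force: 20.0
```

The stop is reached: 119.9 mm of travel, and no movement at 7 N. Release and retreat.

```bash
python3 -m handwheel '[[0,0,0,0,0,0],[0,-2,0,0,0,0],[0,-2,0,0,0,0],[0,-2,0,0,0,0],[0,-2,0,0,0,0],[0,-2,-10,0,0,0],[0,-2,-40,0,0,0],[0,-2,-90,0,0,0]]' 100 20
python3 -m handwheel '[[0,0,-20,0,0,0],[0,0,-20,0,0,0],[0,0,-20,0,0,0],[0,0,-20,0,0,0],[0,0,-20,0,0,0],[0,0,-20,0,0,0],[0,0,-20,0,0,0],[0,0,-20,0,0,0]]'
python3 - <<'E'
from fit import *
im=env.grab_frame('wrist'); sc=env.grab_frame('scene'); p=env.camera_params('wrist')
m=env.trace('filter_cover','wrist')[0]['mask']; ys,xs=np.nonzero(m); print(xs.min(),xs.max(),proj('wrist',[face(-.0575+.06,.043),face(-.0575-.06,.043)],p),env.find_in('bottle','scene')[:2])
out=np.zeros((600,800,3),np.uint8); out[:360,:576]=cv2.resize(im,(576,360)); out[360:,:384]=cv2.resize(sc,(384,240))
cv2.imwrite('pics/w7.png',out)
E
```

```text
time_s: 28.85
position: [0.5458, -0.2451, 0.2412]
ee_rot: [-3.059, -0.049, -0.674]
ft_force: [0.4, 0.5, 0.6]
finger_gap: 0.0553
grasp_force: 0.0
time_s: 29.85
position: [0.5384, -0.2458, 0.2596]
ee_rot: [-3.059, -0.049, -0.679]
ft_force: [1.2, -0.1, -0.2]
finger_gap: 0.0552
grasp_force: 0.0
250 386 [[251.98078277 189.04039382]
 [386.03783251 189.04368212]] [{'pixel': [331.5, 224.2], 'score': 0.44}]
```

View pics/w7.png

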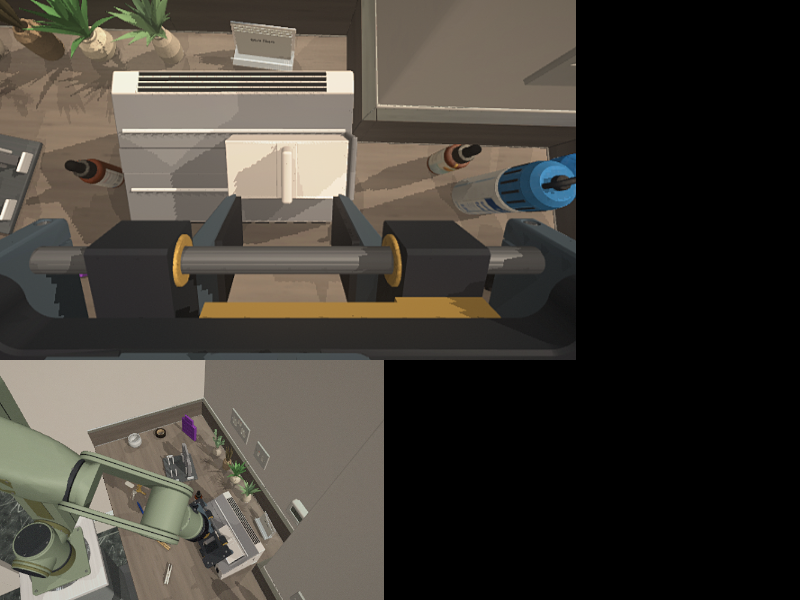

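The hood is flush against the end block (mask columns 250–386, expected 252–386), and the bottle at (95,172) stands upright. The gripper is clear.

```bash
python3 -c "
from cell import env
print(env.sign_off())"
```

```text
the job is handed in; nothing more can be done
None
```

The narrow cassette is fully home in the dryer slot and the cover is fully shut over it, with the wide cassette left in the rack and the bottle still upright. I handed it in after about 30 s of the 66 s allowed; the sign-off returned no verdict.

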